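Open the push-latch paint cabinet on the shop counter

TASK

Open up the small counter cabinet: first stand the blue rectangular tin somewhere on the counter clear of the door's swing, and lift the red-handled bolt on the roof over its orange bump and slide it fully back so that it drops home behind the bump (either of these two first). Then push the green door in near its free edge until the touch latch clicks, catch the door on the fingers as it springs out and ease it slowly all the way open to its stop, never letting it fly. Leave the other goods standing where they are.

Things in the scene. Friction and masses are not known exactly. Their poses are not given: they have to be found in the camera images.
- cabinet: cream counter cabinet, fixed to the table, 180 deep (its x) x 200 wide (its y) x 200 mm high; origin under its centre on the table, z up. Its -x face is the front and carries the door; the front faces the robot's right, turned somewhat away from the robot. The roof's top is at z = 200 mm; roof and -y side begin 22 mm behind the front face, the door overlapping them.
- door (a joint): angle of the pale green door on its vertical hinge, rad: 0 shut, latched and flush with the front; negative pushed in (stop -0.07); 1.65 open at its stop. Seen from above it opens clockwise. Touch latch: pushed in to about -0.04 (6 mm near the free edge, about 3 to 4 N) it clicks and lets go; as the push is eased, a spring drives the door open to the stop.
- door_press (a point): where to press: grey disc of 28 mm on the door's outer face, 150 mm from the hinge line, 38 mm from the free edge, 165 mm above the table. Turns with the door: its x axis is the door's normal, pointing into the cabinet; its -y axis points to the free edge. Door 14 mm thick, 186 wide, from z = 15 to 199 mm. Once unlatched the door pushes here with 1.4 N or less.
- door_hinge (a point): point on the door's hinge line, at the front corner of the cabinet (cabinet x = -90, y = +89 mm), 200 mm above the table; axes as door_press. The free edge sweeps a circle of 189 mm radius about it. Left alone the sprung door flies at over 3 rad/s; fingers on its outer face must go back along its arc below 1.8 rad/s (0.27 m/s at door_press).
- hasp (a point): top of a steel strap, 20 mm wide, fixed to the door 94 mm from the hinge. It rises 30 mm above the roof and bends back over the bolt's tip to 45 mm behind the front face: a bolt left under it keeps the door from opening. This point: on top, above the door.
- bolt_grip (a point): on the bolt's red handle, an upright paddle 12 mm thick (cabinet x), 34 mm long (cabinet y), from 13 to 50 mm above the roof; the point is in its middle, 36 mm above the roof when the bolt is down, near cabinet x = -60, y = +30 mm at the start. Axes parallel to the cabinet's. The bar below it is 12 mm wide, up to 13 mm above the roof.
- bolt_run (a joint): travel of the bolt along the cabinet's +y (out of the strap, towards the hinge side), m: 0 to 0.005 at the start, 0.045 drawn, at its stop. It slides with about 1 N. An orange bump 5 mm high on the roof bars it at 0.007 unless it is lifted; its foot is past the bump from 0.026 on.
- bolt_lift (a joint): height of the bolt above its resting level, m: 0 down, 0.012 highest (stop). It must be lifted at least 6 mm to pass the bump; its own weight (0.15 kg) drops it when let go.
- tin: dark blue rectangular tin with a yellow panel and a red screw cap, loose, 60 (its x) x 100 (its y) x 140 mm high, about 0.3 to 0.65 kg; the cap (32 mm wide, at its y = +30 mm) rises to 158 mm. Origin under its centre, z up. At the start it stands in the door's swing.
- roof_jar: amber jar with a black lid standing on the back of the cabinet's roof, 60 mm across, 70 mm high; origin under its centre. Leave alone.
- spray: red spray can with a white cap, loose, 64 mm across, 150 mm high; origin under its centre. Leave alone.
- thinner: white plastic bottle with a red cap, loose, 66 mm across, 150 mm high; origin under its centre. Leave alone.
- filler: green filler can with a steel lid, loose, 94 mm across, 100 mm high; origin under its centre. Leave alone.
- sanding_box: purple box, loose, 120 (its x) x 80 x 50 mm high; origin under its centre. Leave alone.
- tape_roll: yellow tape roll lying flat, loose, 100 mm across, 24 mm high; origin under its centre. Leave alone.
Mind the look-alikes: they are no part of the job. Of the things like the tin, leave any that is brown or turquoise; of the rest the smaller one is meant.

How it is judged (in metres and radians):
On the way, in this order (a step that is already met when the one before it is completed fails the run):
1. the tin stands on the counter clear of the door's swing, and the bolt is drawn past its bump and has dropped down ((horizontal distance between tin and door_hinge above 0.21 m or y of tin in the frame of cabinet above 0.14 m) and angle between tin's own z axis and vertical below 0.1 rad and height (world z) of tin between -0.01 and 0.01 m and value of joint bolt_run above 0.03 m and value of joint bolt_lift below 0.0025 m), for 0.2 s.
2. the door is pushed in until the latch clicks (value of joint door below -0.03 rad).
3. the door has been let out to its open stop (value of joint door above 1.45 rad), for 0.2 s.
At the end, for the whole second after the job is handed in: The door stands open beyond 1.45 rad and is at rest; the bolt is drawn by more than 30 mm and is down within 2.5 mm; the tin stands upright (within 0.1 rad) and still on the counter, its centre more than 210 mm from the hinge line or beyond the cabinet's hinge side (cabinet y above 140 mm) (all of step 1 and value of joint door above 1.45 rad and velocity of joint door below 0.1 rad/s and linear speed of tin below 0.02 m/s); the robot touches nothing.
It fails at once if the door flies: it opens faster than 1.8 rad/s (velocity of joint door above 1.8 rad/s).
It fails at once if the tin is tipped by more than 0.4 rad (angle between tin's own z axis and vertical above 0.4 rad).
It fails at once if one of the other goods is shifted by more than 30 mm (the jar on the roof by 20 mm) or knocked over (distance of roof_jar from where it was at the start of the episode above 0.02 m or angle between any of roof_jar, spray, thinner, filler, sanding_box, tape_roll's own z axis and vertical above 0.3 rad or distance of any of spray, thinner, filler, sanding_box, tape_roll from where it was at the start of the episode above 0.03 m).
It also fails if it takes over 67 s, if anything falls off the work surface, if the arm or the gripper's body presses on something with over 40 N, if the wrist force passes 120 N, or if a joint passes its speed limit or range.

ROBOT

A 6-joint arm with a two-finger parallel gripper is mounted at the origin on the work surface. World frame = base frame: x ahead of the robot, y to its left, z up, the work surface at z = 0. Lengths are in mm, angles in rad, forces in N, time in s.
With the tool pointing down it reaches from about 325 to 900 mm from the base axis. Payload 6.1 kg.
Tool frame: the origin (TCP) lies midway between the tips of the shut fingers; the grasp point (between the pads) lies 19 mm behind it (arm.hold_point_z is the y of the grasp point in the tool frame, in mm); y points along the fingers, x is the direction in which the jaws open and shut, and the axes are right-handed (so a half turn about y gives the same grasp; the last joint's range is limited). The gripper opens to 85 mm and grips with 20 to 120 N. Pads are 22 mm wide; open, the fingers measure 114 mm over their backs; the gripper's body (76 mm by 85 mm) begins 54 mm behind the grasp point. The pads swing forward as they close: fully open they stand 13 mm farther back than shut.
Start: joints at [-1.374, 0.22, 1.526, -0, 1.395, -0.126], TCP at [198.257, -592.714, 231.3] pointing down, gripper open.
Joint ranges: [-2.98, 2.98], [-0.91, 2.08], [0.09, 2.57], [-1.24, 4.39], [0.2, 2.65], [-2.68, 2.68]. Speed limits (rad/s): [2.57, 2.57, 3.01, 3.14, 3.14, 3.14].

INTERFACE

Orientations are given as a 3x3 rotation matrix whose columns are the frame's x, y, z axes.
In Python, from station import arm gives the robot as it stands. Calls block until the motion is done:
- arm.reach(position, orientation): joint-space move of the TCP to a pose.
- arm.movel(position, rotation=None, rate=150, f_stop=None): straight line of the TCP; rotation=None keeps the orientation; rate is the mean speed in mm/s. With f_stop (N) it stops when the force on the tool has changed by that much, and returns True; else False.
- arm.goto_joints(angles): joint-space move.
- arm.gripper_to(opening, f_grip=None): finger opening in mm; f_grip is the grip in N (None keeps the last); returns when the fingers have stopped.
- arm.wait(seconds).
- arm.ik(position, orientation): joint angles nearest the present ones, or None.
- arm.camera(name): name is "scene" or "side" or "wrist"; returns a dict with "color" (420x560x3 uint8, red, green, blue), "range_z" (420x560 float32, mm along the optical axis (not along the pixel's ray), 0 where there is no reading), "intrinsics" (3x3 intrinsics, pixels), "extrinsics" (4x4, takes a point from camera to world coordinates). Camera axes: x right, y down, z forward; pixel columns grow to the right and rows downward; lengths in mm; the calibration is good to about 2 mm. A picture is of the moment at which its call begins.
A pose or a line that the arm cannot do raises arm.MotionError and nothing moves.
- arm.hand_in(): hands the job in, once; it reports no verdict.
Readings, each from a call of its own:
- arm.get_t(): time.
- arm.get_joints(): joint angles.
- arm.get_dq(): joint speeds.
- arm.get_tau(): joint torques, N m.
- arm.get_ee_pos(): TCP position.
- arm.get_tool_rot(): TCP orientation.
- arm.get_contact_force(): force on the tool from outside, world axes, zero at the start.
- arm.get_wrist_torque(): the same for the moment, N m.
- arm.get_width(): finger opening in mm.
Only numpy, scipy, OpenCV 4.12 (cv2) and the standard library are available. Lean on these libraries where they do the work, as an engineer would, in place of code of your own. Each camera call takes 0.05 s, during which the arm holds its last target.

## Working session

There is one attempt and no reset: what is moved stays moved. The work goes in short steps, each a Python script; the robot and the scene stay as the last script left them, time stands still between calls to the robot, and variables do not carry over. Pictures are saved under pics/ and viewed, and the job is handed in when it is done.

```bash
ls; mkdir -p pics
cat > h.py <<'E'
import numpy as np, cv2
from station import arm
def snap(name,tag):
    c=arm.camera(name)
    np.savez(f'pics/{tag}.npz',color=c['color'],z=c['range_z'],K=c['intrinsics'],T=c['extrinsics'])
    cv2.imwrite(f'pics/{tag}.png',cv2.cvtColor(c['color'],cv2.COLOR_RGB2BGR))
    return c
def load(tag): return np.load(f'pics/{tag}.npz')
def cloud(d):
    z=d['z'];K=d['K'];T=d['T']
    v,u=np.mgrid[:z.shape[0],:z.shape[1]]
    P=np.stack([(u-K[0,2])/K[0,0]*z,(v-K[1,2])/K[1,1]*z,z],-1)
    W=P@T[:3,:3].T+T[:3,3]
    W[z<=0]=np.nan
    return W
def crop(tag,u0,v0,u1,v1,s,out):
    im=cv2.imread(f'pics/{tag}.png')[v0:v1,u0:u1]
    cv2.imwrite(f'pics/{out}.png',cv2.resize(im,None,fx=s,fy=s,interpolation=cv2.INTER_CUBIC))
E
python3 - <<'E'
from h import *
for n in ['scene','side','wrist']: 
    c=snap(n,n+'0'); print(n,c['extrinsics'].round(2).tolist())
print(arm.get_t(),arm.get_tool_rot().round(3).tolist(), arm.hold_point_z)
E
```

```text
pics
scene [[-0.85, 0.5, -0.18, 670.75], [0.53, 0.8, -0.28, 392.98], [-0.0, -0.33, -0.94, 1467.72], [0.0, 0.0, 0.0, 1.0]]
side [[0.9, 0.3, -0.31, 729.85], [0.43, -0.62, 0.66, -652.39], [0.01, -0.72, -0.69, 833.21], [0.0, 0.0, 0.0, 1.0]]
wrist [[0.32, -0.9, -0.31, 277.81], [-0.95, -0.3, -0.1, -565.74], [-0.0, 0.33, -0.95, 371.7], [0.0, 0.0, 0.0, 1.0]]
0.15 [[0.317, -0.0, 0.948], [-0.948, 0.001, 0.317], [-0.002, -1.0, 0.0]] -18.700000000000003
```

View pics/scene0.png

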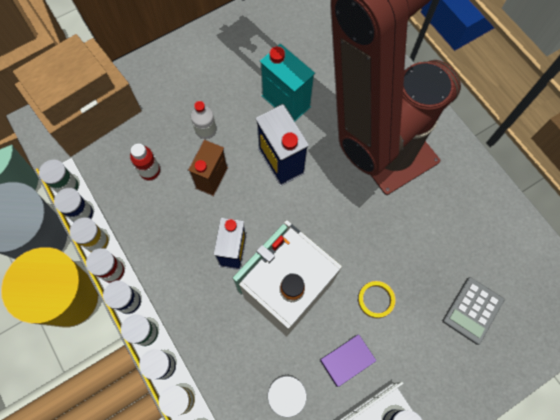

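View pics/side0.png

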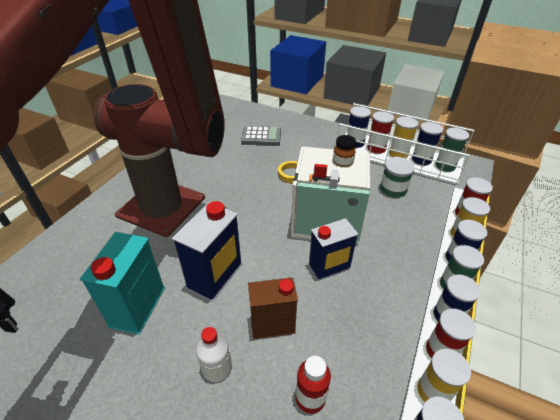

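View pics/wrist0.png

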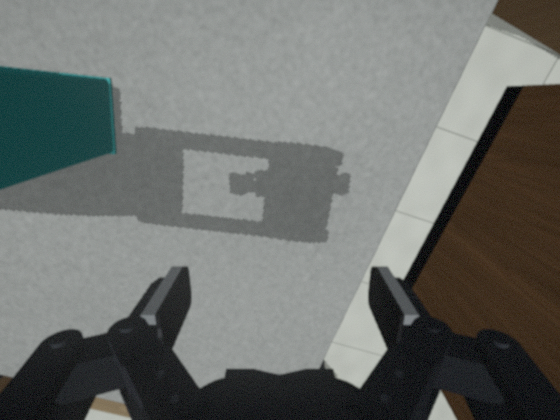

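In the scene view, four things could pass for the tin: turquoise (287,83), brown (209,167), a big navy one (282,145) and a small navy one (230,242) in front of the door. The smaller navy one fits the description. I'll check it in a close crop and measure.

Run:
```python
from h import *
crop('scene0',180,190,360,350,4.4,'c1')
crop('side0',270,120,420,290,3.5,'c2')
d=load('scene0');W=cloud(d)
for u,v in [(230,242),(282,145),(290,270),(292,285),(282,240),(377,290),(348,360),(287,395),(145,160),(203,120),(209,167),(230,226)]:
    print((u,v),np.nanmedian(W[v-1:v+2,u-1:u+2].reshape(-1,3),0).round(1))
```

```text
(230, 242) [574.   21.  140.1]
(282, 145) [ 327.5 -116.6  201.4]
(290, 270) [490.4 175.5 198.3]
(292, 285) [515.  218.6 267.6]
(282, 240) [473.  109.9 243.8]
(377, 290) [287.2 316.9   0.7]
(348, 360) [469.6 426.9  50.3]
(287, 395) [649.1 414.1  98.8]
(145, 160) [ 652.6 -314.5  121.2]
(203, 120) [ 452.2 -345.5  103.6]
(209, 167) [ 514.4 -193.2  137.4]
(230, 226) [553.2 -12.3 156. ]
```

View pics/c1.png

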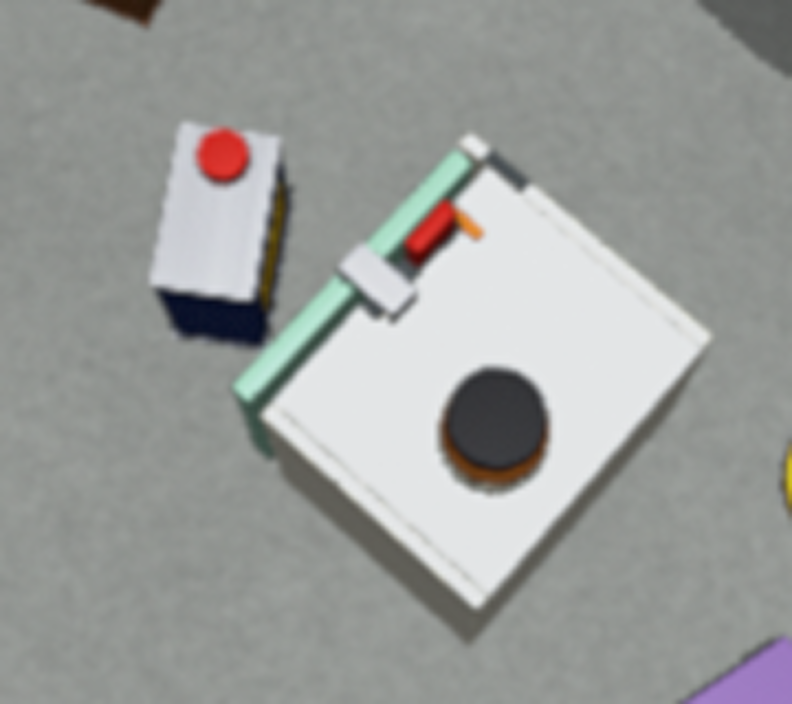

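View pics/c2.png

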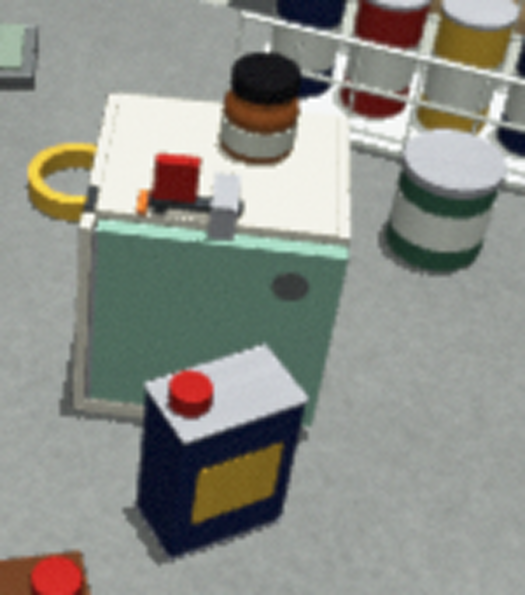

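The crops confirm the choice. The small navy tin has a yellow panel, a red cap and its top at z≈140. In crop 1 the corners read:
- Roof: (712,338), (478,608), hinge front (472,138).
- Door free top: (237,385).
- Tin top: (183,122), (283,137), (257,302), (152,285).

Next I'll fit poses by reprojection in both views.

```bash
cat > fit.py <<'E'
from h import *
from scipy.optimize import least_squares
def proj(d,P):
    K=d['K'];T=d['T'];p=(np.asarray(P)-T[:3,3])@T[:3,:3]
    q=p@K.T;return q[...,:2]/q[...,2:]
def s2(p,y):
    c,s=np.cos(y),np.sin(y);return np.array([[c,-s,0],[s,c,0],[0,0,1]])
def fit(obs,x0):
    # obs list of (d, local pt, px)
    def r(x):
        R=s2(0,x[2]);out=[]
        for d,P,px in obs: out+=list(proj(d,R@np.array(P,float)+[x[0],x[1],0])-px)
        return np.array(out)
    return least_squares(r,x0,x_scale=[100,100,1]),r
E
cat > f0.py <<'E'
from fit import *
A=load('scene0');B=load('side0')
a=lambda x,y:np.array([x/4.4+180-.4,y/4.4+190-.4]); b=lambda x,y:np.array([x/3.5+270-.36,y/3.5+120-.36])
cab=[(A,(90,100,200),a(712,338)),(A,(90,-100,200),a(478,608)),(A,(-90,100,200),a(472,138)),(A,(-90,-97,199),a(237,385)),
(B,(90,100,200),b(112,95)),(B,(90,-100,200),b(350,120)),(B,(-90,-97,199),b(347,252)),(B,(-90,100,200),b(82,223))]
for y0 in [0,1.5,-1.5,3]:
    s,r=fit(cab,[500,180,y0]); print('cab',s.x.round(3),s.cost.round(2))
    if s.cost<60: print(s.fun.reshape(-1,2).round(1).tolist())
t=[(183,122),(283,137),(257,302),(152,285)]
T=[(183,122,-30,50),(283,137,30,50),(257,302,30,-50),(152,285,-30,-50)]
for sg in [1,-1]:
    o=[(A,(sg*x,y,140),a(u,v)) for u,v,x,y in T]+[(A,(0,30,158),a(223,153))]
    # side: cap end near (147,385),(185,443); 
    S=[(147,385),(185,443),(307,402),(265,345)]
    for k,L in enumerate([[(-30,50),(30,50),(30,-50),(-30,-50)],[(30,50),(-30,50),(-30,-50),(30,-50)]]):
        oo=o+[(B,(L[i][0],L[i][1],140),b(*S[i])) for i in range(4)]+[(B,(0,30,158),b(190,388))]
        for y0 in [0,1.5,-1.5,3]:
            s,r=fit(oo,[574,21,y0])
            if s.cost<60: print('tin',sg,k,s.x.round(3),s.cost.round(2),s.fun.reshape(-1,2).round(1).tolist())
E
python3 f0.py
```

```text
cab [499.351 176.678   1.851] 4.5
[[0.7, 0.1], [-0.4, 1.2], [-0.2, -1.3], [-0.6, 0.4], [-0.5, -1.0], [0.2, -1.3], [-0.0, 1.0], [-0.5, 0.5]]
cab [499.351 176.678   1.851] 4.5
[[0.7, 0.1], [-0.4, 1.2], [-0.2, -1.3], [-0.6, 0.4], [-0.5, -1.0], [0.2, -1.3], [-0.0, 1.0], [-0.5, 0.5]]
cab [499.351 176.678  -4.432] 4.5
[[0.7, 0.1], [-0.4, 1.2], [-0.2, -1.3], [-0.6, 0.4], [-0.5, -1.0], [0.2, -1.3], [-0.0, 1.0], [-0.5, 0.5]]
cab [499.351 176.678   1.851] 4.5
[[0.7, 0.1], [-0.4, 1.2], [-0.2, -1.3], [-0.6, 0.4], [-0.5, -1.0], [0.2, -1.3], [-0.0, 1.0], [-0.5, 0.5]]
tin 1 1 [570.134   6.542   2.436] 5.51 [[-0.6, 0.0], [-0.8, -0.3], [-1.3, -1.1], [-0.4, -0.5], [-0.3, -0.3], [-0.6, -0.9], [-0.1, -1.1], [0.3, -1.5], [-0.2, -0.6], [0.4, -1.1]]
tin 1 1 [570.134   6.542   2.436] 5.51 [[-0.6, 0.0], [-0.8, -0.3], [-1.3, -1.1], [-0.4, -0.5], [-0.3, -0.3], [-0.6, -0.9], [-0.1, -1.1], [0.3, -1.5], [-0.2, -0.6], [0.4, -1.1]]
tin 1 1 [570.134   6.542  -3.847] 5.51 [[-0.6, 0.0], [-0.8, -0.3], [-1.3, -1.1], [-0.4, -0.5], [-0.3, -0.3], [-0.6, -0.9], [-0.1, -1.1], [0.3, -1.5], [-0.2, -0.6], [0.4, -1.1]]
tin 1 1 [570.134   6.542   2.436] 5.51 [[-0.6, 0.0], [-0.8, -0.3], [-1.3, -1.1], [-0.4, -0.5], [-0.3, -0.3], [-0.6, -0.9], [-0.1, -1.1], [0.3, -1.5], [-0.2, -0.6], [0.4, -1.1]]
```

Run:
```python
from h import *
for tag in ['scene0','side0']:
    W=cloud(load(tag));
    def rect(lo,hi,cx,cy,rad):
        m=(W[...,2]>lo)&(W[...,2]<hi)&(np.hypot(W[...,0]-cx,W[...,1]-cy)<rad)
        m=cv2.morphologyEx(m.astype(np.uint8),cv2.MORPH_OPEN,np.ones((3,3)))>0
        P=W[m]; print(tag,m.sum(),np.nanmedian(P[:,2]).round(1),cv2.minAreaRect(P[:,:2].astype(np.float32)), P[:,:2].mean(0).round(1))
    rect(135,145,570,7,80)
    rect(190,206,500,177,170)
    rect(262,280,515,218,60)
    m=load(tag)['color'].astype(int); 
    r=(m[...,0]>130)&(m[...,1]<60)&(m[...,2]<60)&(W[...,2]>206)&(np.hypot(W[...,0]-480,W[...,1]-110)<80)
    P=W[r];print('red',len(P),np.nanpercentile(P,[5,50,95],axis=0).round(1).tolist())
R=lambda y:np.array([[np.cos(y),-np.sin(y)],[np.sin(y),np.cos(y)]])
for p in [(-60,30),(-90,89),(-90,-61),(-90,-97)]: print(p,(R(1.851)@p+[499.35,176.68]).round(1))
```

```text
scene0 504 138.4 ((573.752197265625, 9.955829620361328), (95.02348327636719, 60.61029052734375), 49.14014434814453) [577.3  16.9]
scene0 4894 199.1 ((499.28094482421875, 174.354248046875), (201.5745849609375, 181.44944763183594), 16.232309341430664) [499.  179.8]
scene0 415 268.9 ((514.264892578125, 217.52915954589844), (49.28635025024414, 50.42033767700195), 56.7546501159668) [514.2 218. ]
red 53 [[472.5, 103.7, 245.0], [484.8, 109.8, 248.1], [498.6, 115.8, 252.0]]
side0 617 139.6 ((570.4110107421875, 4.838794708251953), (103.6014404296875, 63.72675704956055), 48.1562614440918) [576.2   4.4]
side0 2409 200.3 ((498.8169860839844, 172.94271850585938), (199.41207885742188, 186.7409210205078), 16.236330032348633) [505.  158.9]
side0 213 270.1 ((513.759521484375, 214.09510803222656), (52.89356994628906, 50.44762420654297), 62.91624450683594) [514.5 210.7]
red 24 [[473.7, 99.8, 248.4], [486.1, 104.8, 249.7], [497.8, 109.3, 251.8]]
(-60, 30) [487.1 110.7]
(-90, 89) [438.7  65.6]
(-90, -61) [582.9 107.1]
(-90, -97) [617.5 117. ]
```

```bash
cat > geo.py <<'E'
from fit import *
C=np.array([499.2,175.2]); YC=1.8525
TIN=np.array([570.3,6.5]); YT=2.436
def cab(x,y,z): return np.append(C+s2(0,YC)[:2,:2]@[x,y],z)
H=cab(-90,89,0)[:2]; PHI0=YC-np.pi/2
def Rd(a): return np.array([[np.cos(a),0,-np.sin(a)],[np.sin(a),0,np.cos(a)],[0,-1,0.]])
def door(th,r=150,s=11,z=170):
    e=PHI0-th; n=e-np.pi/2
    p=H+r*np.array([np.cos(e),np.sin(e)])+s*np.array([np.cos(n),np.sin(n)])
    return np.append(p,z),Rd(e)
E
python3 - <<'E'
from geo import *
W=np.vstack([cloud(load(t)).reshape(-1,3) for t in('scene0','side0')]);W=W[~np.isnan(W).any(1)]
def top(x0,x1,y0,y1):
    m=(W[:,0]>x0)&(W[:,0]<x1)&(W[:,1]>y0)&(W[:,1]<y1)&(W[:,2]>12);P=W[m]
    return len(P),(np.percentile(P,[1,99],axis=0).round(0).tolist() if len(P) else '')
print('target',top(625,770,-100,40))
print('navy big',top(250,420,-220,-20))
print('door path region x420-640,y-140..50',top(425,520,-150,50))
print('teal',top(120,320,-420,-200))
for p,R in [((570,6.5,97),Rd(np.radians(-40.4))),((690,-20,97),Rd(np.radians(-40.4))),(cab(-60,30,219),Rd(YC-np.pi)),door(0),door(.8),door(1.7)]:
    q=arm.ik(p,R);print(np.round(p,1),None if q is None else np.round(q,2))
E
```

```text
target (0, '')
navy big (5697, [[263.0, -219.0, 16.0], [349.0, -86.0, 220.0]])
door path region x420-640,y-140..50 (43, [[515.0, -18.0, 14.0], [520.0, -5.0, 142.0]])
teal (17076, [[139.0, -410.0, 19.0], [312.0, -206.0, 683.0]])
[570.    6.5  97. ] [-0.13  0.22  1.79 -0.    1.13  0.58]
[690 -20  97] [-0.14  0.49  1.45 -0.    1.21  0.56]
[487.1 109.2 219. ] [ 0.06 -0.07  1.86 -0.    1.35  1.35]
[585.9  95.1 170. ] [ 0.03  0.2   1.67 -0.    1.27 -0.25]
[563.6 -19.9 170. ] [-0.18  0.13  1.75 -0.    1.26  0.34]
[450.6 -85.9 170. ] [-0.36 -0.13  2.01 -0.    1.26  1.06]
```

Run:
```python
from geo import *
R=Rd(YT-np.pi)
p=arm.get_ee_pos(); arm.movel([p[0],p[1],380],rate=250)
arm.reach([TIN[0],TIN[1],330],R)
print(arm.get_t()); snap('wrist','w1')
```

```text
3.4
```

View pics/w1.png

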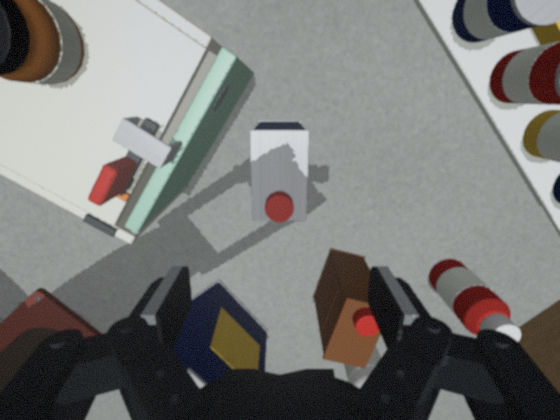

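The tin (top at 250–308, 130–220, centred at u≈279) lies aligned and centred between the fingers. I'll descend and grasp.

Run:
```python
from geo import *
print(arm.movel([TIN[0],TIN[1],97],rate=160,f_stop=15))
arm.gripper_to(0,40); print('w',arm.get_width())
p=arm.get_ee_pos();print(p)
arm.movel([p[0],p[1],p[2]+25],rate=60); print(arm.get_contact_force(),arm.get_width())
arm.movel([690,-20,p[2]+25],rate=120)
print(arm.movel([690,-20,p[2]+0.5],rate=40,f_stop=8),arm.get_ee_pos())
snap('side','s1'); print(arm.get_t())
```

```text
False
w 61.09825044423571
[570.83925335   6.46540203  98.02838793]
[ 0.18147613 -0.49066259 -3.82942784] 60.97654048770214
True [689.03611836 -19.86717433  98.13984051]
7.825
```

View pics/s1.png

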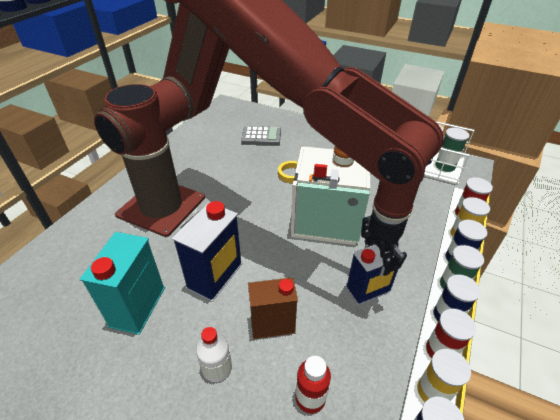

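The tin (370,272) is upright on the counter at the target, about 265 mm from the hinge. I'll release it and move above the bolt.

Run:
```python
from geo import *
arm.gripper_to(85); p=arm.get_ee_pos(); 
arm.movel([p[0],p[1],300],rate=250)
print('F',arm.get_contact_force())
b=cab(-60,31,340)
arm.reach(b,Rd(YC-np.pi)); arm.gripper_to(50)
print(arm.get_t(),arm.get_ee_pos()); snap('wrist','w2'); snap('side','s2')
crop('side_dummy',0,0,1,1,1,'x') if 0 else None
crop('w2',150,80,450,330,2.6,'w2c'); crop('s2',270,120,430,320,3,'s2c')
```

```text
F [-0.1431876  -0.19945869 -1.08756839]
10.5583 [486.36242885 108.70338956 339.81693522]
```

View pics/w2.png

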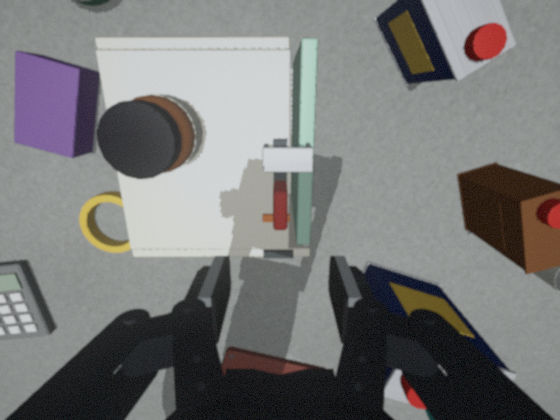

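View pics/s2c.png

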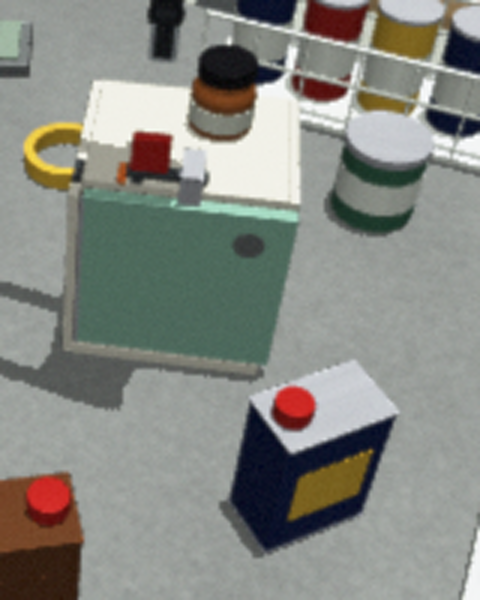

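The paddle (280, 181–229) is centred between the fingers and square to them, and the tin stands clear. I'll get the paddle's centre from depth, then grip.

Run:
```python
from geo import *
d=load('w2');W=cloud(d);c=d['color'].astype(int)
m=(c[...,0]>100)&(c[...,1]<50)&(c[...,2]<50);m[:170]=0;m[240:]=0;m[:,:265]=0;m[:,295:]=0
P=W[m];P=P[P[:,2]>240]
L=(P[:,:2]-C)@s2(0,YC)[:2,:2]
print(len(P),np.percentile(L,[3,50,97],axis=0).round(1),np.median(P[:,2]))
```

```text
1 [[-64.5  40.7]
 [-64.5  40.7]
 [-64.5  40.7]] 248.4959857296594
```

Run:
```python
from geo import *
d=load('w2');W=cloud(d);c=d['color'].astype(int)
for v in range(176,236,6): print(v,[(c[v,u].tolist(),((W[v,u,:2]-C)@s2(0,YC)[:2,:2]).round(0).tolist(),round(float(W[v,u,2]))) for u in (275,280,285)])
```

```text
176 [([86, 90, 89], [-56.0, 14.0], 212), ([81, 84, 86], [-61.0, 13.0], 213), ([83, 86, 85], [-65.0, 14.0], 212)]
182 [([92, 62, 64], [-56.0, 17.0], 219), ([95, 60, 57], [-61.0, 17.0], 220), ([95, 71, 71], [-65.0, 17.0], 218)]
188 [([93, 58, 57], [-56.0, 17.0], 237), ([93, 58, 55], [-60.0, 17.0], 238), ([95, 62, 59], [-65.0, 18.0], 236)]
194 [([126, 62, 60], [-57.0, 19.0], 248), ([132, 63, 59], [-60.0, 19.0], 249), ([126, 63, 61], [-64.0, 19.0], 249)]
200 [([127, 59, 57], [-57.0, 24.0], 248), ([136, 59, 59], [-60.0, 24.0], 249), ([124, 60, 56], [-64.0, 24.0], 247)]
206 [([127, 60, 57], [-57.0, 28.0], 249), ([138, 66, 62], [-60.0, 28.0], 249), ([128, 61, 56], [-64.0, 29.0], 249)]
212 [([125, 54, 54], [-57.0, 33.0], 249), ([137, 64, 60], [-60.0, 33.0], 250), ([125, 55, 49], [-64.0, 34.0], 249)]
218 [([126, 57, 54], [-56.0, 39.0], 247), ([135, 59, 56], [-60.0, 39.0], 248), ([125, 54, 54], [-64.0, 39.0], 248)]
224 [([125, 56, 53], [-56.0, 44.0], 248), ([136, 64, 61], [-60.0, 44.0], 250), ([127, 63, 59], [-64.0, 44.0], 249)]
230 [([149, 137, 130], [-56.0, 71.0], 199), ([146, 130, 123], [-60.0, 50.0], 248), ([156, 147, 139], [-65.0, 50.0], 247)]
```

The paddle centre is at cabinet (-60, 33), top z≈249, which matches the description with run ≈ 3 mm. Next: grip, lift 9 mm, slide 41 mm, lower.

Run:
```python
from geo import *
b=cab(-60.3,33,220.5)
print(arm.movel(b,rate=130,f_stop=12), arm.get_ee_pos())
arm.gripper_to(0,40); print('w',arm.get_width(),arm.get_contact_force())
p=arm.get_ee_pos()
print(arm.movel(p+[0,0,9.0],rate=30,f_stop=25)); print(arm.get_ee_pos()-p,arm.get_contact_force())
d=cab(0,41,0)-cab(0,0,0)
print(arm.movel(p+[0,0,9.0]+d,rate=50,f_stop=25)); print(arm.get_ee_pos()-p,arm.get_contact_force())
print(arm.movel(arm.get_ee_pos()-[0,0,8],rate=40,f_stop=12)); print(arm.get_ee_pos()-p,arm.get_contact_force(),arm.get_width())
print(arm.get_t())
```

```text
False [484.90652528 108.15466941 221.48666539]
w 11.682730811361656 [-0.59196589 -2.75746781  3.0390861 ]
False
[-3.74460866e-02 -5.89289794e-04  8.92144796e+00] [ 0.88565354 -0.64151662 -2.07291925]
False
[-39.59612546 -11.49554035   8.87692668] [-0.50709713 -2.36316523 -1.30291835]
False
[-39.46402638 -11.49197775   0.57002748] [ 1.55970616 -2.64534617 -0.74616989] 11.562186816463118
13.9417
```

Run:
```python
from geo import *
arm.gripper_to(45); p=arm.get_ee_pos(); arm.movel([p[0],p[1],330],rate=200)
arm.gripper_to(0,20)
q,R=door(0,s=40,z=330); arm.reach(q,R); print(arm.get_ee_pos(),arm.get_width(),arm.get_t())
snap('scene','sc3'); snap('side','s3')
crop('s3',270,120,420,260,4,'s3c'); crop('sc3',180,190,360,350,4.4,'sc3c')
```

```text
[593.76842576  67.36954295 330.02358165] 0.1239805530373071 17.0083
```

View pics/s3c.png

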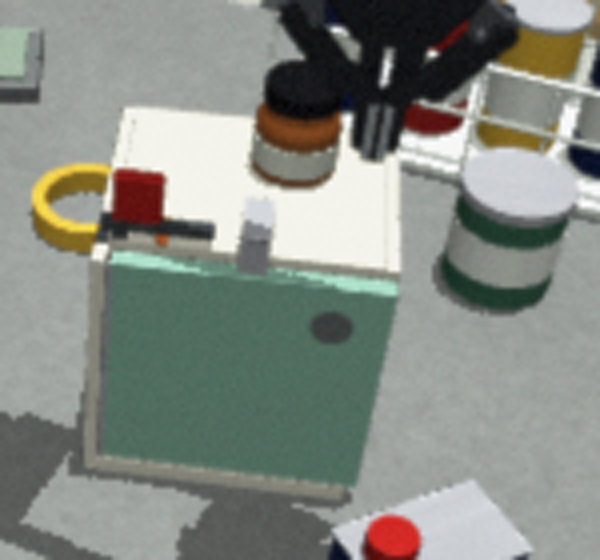

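View pics/sc3c.png

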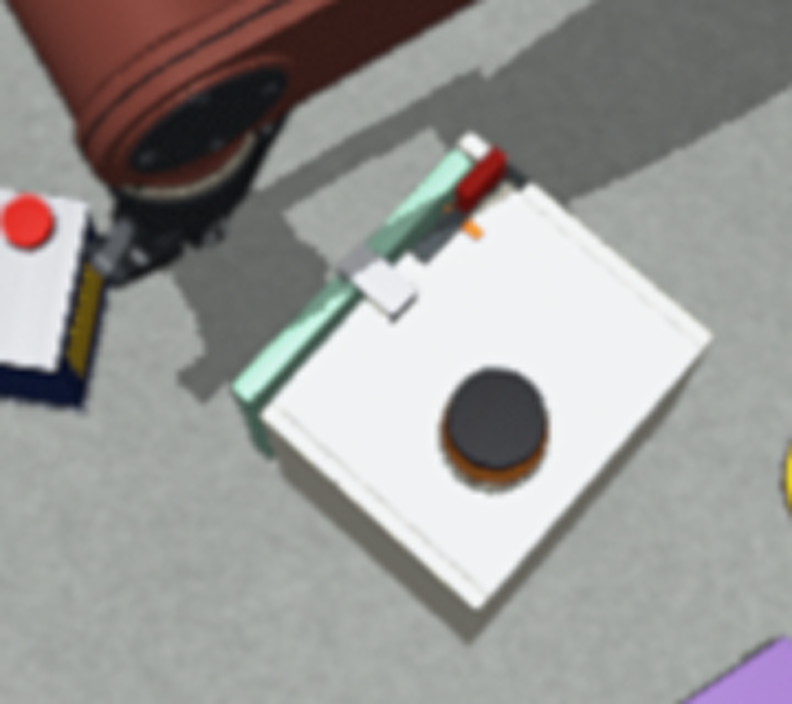

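In the side crop the bolt's tip (213,232) is clear of the strap (258,235), and the bump (162,240) now lies ahead of the handle. A quick depth check that it is down, then I'll press.

Run:
```python
from geo import *
for t in ('s3','sc3'):
    d=load(t);W=cloud(d);c=d['color'].astype(int)
    m=(c[...,0]>90)&(c[...,1]<75)&(c[...,2]<75)&(np.linalg.norm(W[...,:2]-cab(-60,74,0)[:2],axis=-1)<25)&(W[...,2]>205)
    P=W[m];print(t,len(P),np.nanpercentile(P[:,2],[50,90,100]).round(1),((np.nanmedian(P[:,:2],0)-C)@s2(0,YC)[:2,:2]).round(1))
q,R=door(0,s=28,z=170)
q0,_=door(0,s=40,z=170)
arm.movel(q0,R,rate=160,f_stop=10)
arm.wait(.2);print(arm.get_contact_force())
q1,_=door(0,s=-4,z=170)
hit=arm.movel(q1,R,rate=25,f_stop=9)
p=arm.get_ee_pos();n=(door(0,s=1)[0]-door(0,s=0)[0])
print(hit,'standoff',(p-door(0,s=0)[0])@n,arm.get_contact_force(),arm.get_t())
snap('side','s4'); crop('s4',270,120,420,260,4,'s4c')
```

```text
s3 142 [236.5 249.9 252.1] [-66.7  73.3]
sc3 248 [704.  707.5 710.2] [-52.4  80.3]
[-0.27345274 -0.91877744  0.43960239]
True standoff 0.8295819595370244 [ 0.92392565 -3.96335945  1.80763707] 19.9333
```

View pics/s4c.png

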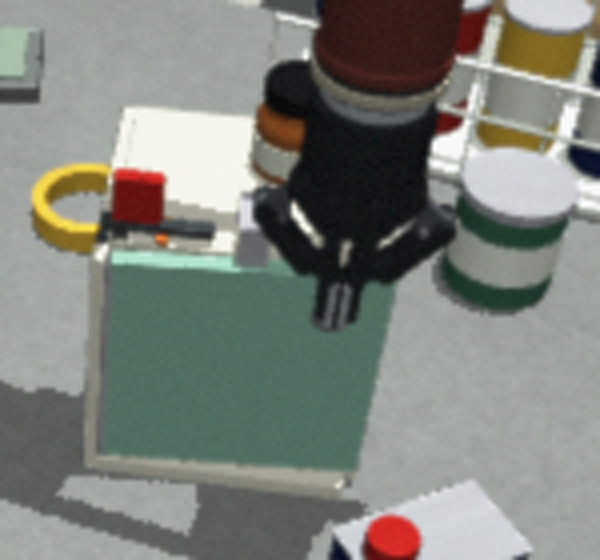

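Bolt top is at z≈250, so it is down. The door has been pressed about 10 mm (≈ -0.068 rad, against the inner stop), so the latch must have clicked. Now I'll ease it along the arc.

Run:
```python
from geo import *
ths=np.concatenate([[-0.03,0.03],np.arange(0.12,1.74,0.1)])
for i,t in enumerate(ths):
    q,R=door(t,r=150+min(i,6),s=11,z=171)
    arm.movel(q,R,rate=25 if i<2 else 55)
    if i%3==1: print(round(t,2),arm.get_contact_force().round(1),round(arm.get_t(),2))
    if i==8: snap('side','s5a')
print(ths[-1],arm.get_ee_pos(),arm.get_contact_force(),arm.get_t())
snap('side','s5');snap('scene','sc5')
```

```text
0.03 [-0.6 -0.8 -1.9] 20.89
0.32 [-0.2 -1.9 -0.1] 22.14
0.62 [-1.8 -0.7  0.2] 23.44
0.92 [-0.6 -1.  -0.5] 24.79
1.22 [-0.7  0.1 -0.5] 26.09
1.52 [-1.   0.  -0.8] 27.39
1.7200000000000002 [448.93314533 -92.0845925  171.21982064] [0.3111371  0.40666698 0.11107254] 28.2583
```

View pics/s5.png

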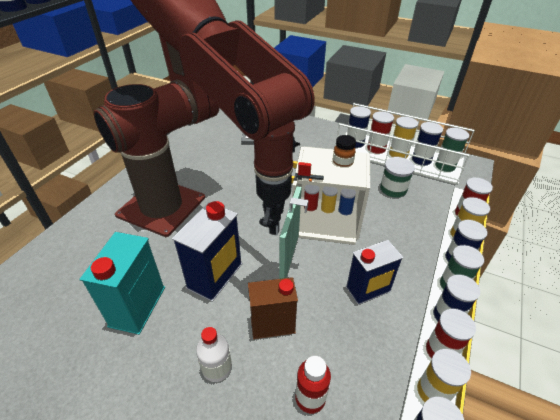

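View pics/s5a.png

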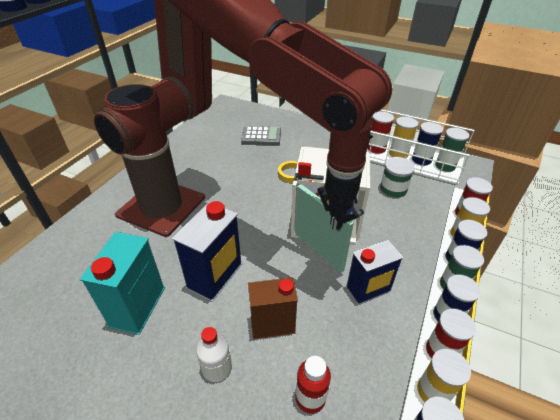

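The door followed on the fingers (mid-way at (322,228)) and now stands open edge-on at (290,235), with contact force near zero at its stop. I'll retreat and check.

Run:
```python
from geo import *
q,R=door(1.72,r=156,s=23,z=171); arm.movel(q,R,rate=60)
q[2]=360; arm.movel(q,R,rate=150)
arm.reach([420,-330,420],Rd(-1.2)); arm.wait(.3)
snap('side','s6');snap('scene','sc6')
crop('sc6',150,120,370,340,2.7,'sc6c')
W=cloud(load('sc6'));c=load('sc6')['color'].astype(int)
m=(W[...,2]>190)&(W[...,2]<206)&(c[...,1]>c[...,0]+15)&(np.linalg.norm(W[...,:2]-H,axis=-1)<200)
P=W[m][:,:2]; r=P-H; e=(PHI0-np.arctan2(r[:,1],r[:,0]))[np.linalg.norm(r,axis=1)>120]
print('door angle ~',np.median(e),len(e))
for t in ('sc6','s6'):
    Wt=cloud(load(t)).reshape(-1,3);k=(Wt[:,2]>134)&(Wt[:,2]<146)&(np.hypot(Wt[:,0]-690,Wt[:,1]+20)<75)
    print('tin',cv2.minAreaRect(Wt[k][:,:2].astype(np.float32)),k.sum())
print('bolt run est from top',arm.get_contact_force(),arm.get_t())
```

```text
door angle ~ 1.5952014388245086 148
tin ((689.1651611328125, -19.24087142944336), (102.70828247070312, 63.019737243652344), 49.611602783203125) 739
tin ((688.2395629882812, -20.836532592773438), (104.35907745361328, 64.79096984863281), 49.652889251708984) 744
bolt run est from top [ 0.00852778 -0.01276206 -0.12607651] 31.4833
```

View pics/sc6c.png

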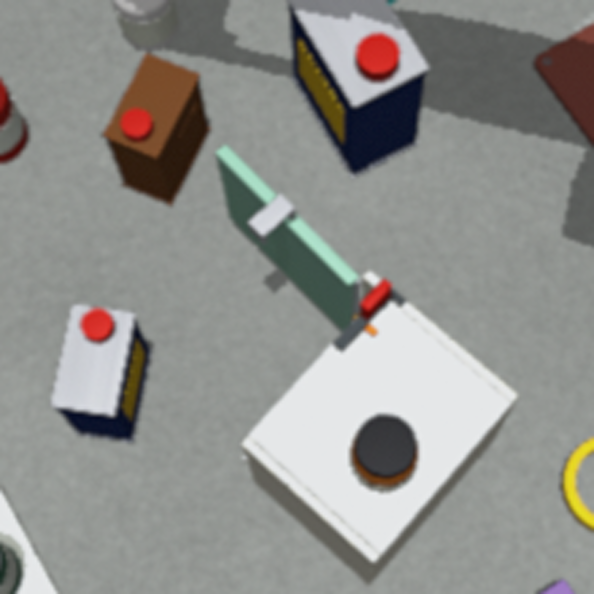

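View pics/s6.png

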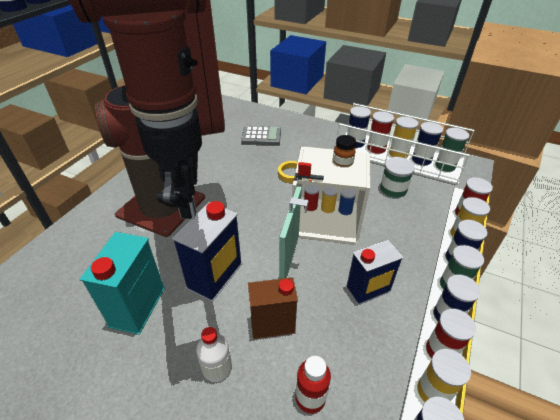

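The door reads 1.595 rad along the middle of its top, or about 1.64 corrected for its 7 mm half-thickness. The tin is upright at (689,-20), the bolt is drawn, and the other goods are in place.

Run:
```python
from station import arm
print(arm.hand_in(),arm.get_t())
```

```text
the job is handed in; nothing more can be done
the job is handed in; nothing more can be done
```

The job is done and handed in at about 31.5 s of the 67 s allowed; no verdict was reported.

I moved the small navy tin clear of the door's swing and drew the bolt past its bump. I then pressed the door about 10 mm until the latch let go and eased it open on the closed fingers at about 0.4 rad/s.

**Last checks before handing in:**
- **Door:** it stands open at about 1.6 to 1.64 rad, and the fingers had lost contact at its stop. I had no direct reading of the door's angle or speed. I inferred the latch click from how far the fingers pushed in and from the door springing out.
- **Bolt:** it is drawn about 44 mm and clear of the strap. Its handle top read about 250 mm before I pressed the door, so it is down. The overhead depth reading of the handle was unusable (about 704 mm), because the arm was in the way, so this rests on the side camera.
- **Tin:** it stands upright at about (689, -20) mm, roughly 265 mm from the hinge.
- **Other goods:** none looked displaced in the final pictures, but I did not measure them.
- **Robot:** it was clear of everything, with the contact force near zero.

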